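Swing a painter's arm rest in and let it out one hole

ROBOT

A 7-joint arm with a two-finger parallel gripper is mounted at the origin on the work surface. World frame = base frame: x ahead of the robot, y to its left, z up, the work surface at z = 0. Lengths are in m, angles in rad, forces in N, time in s.
With the tool pointing down it reaches from about 0.4 to 0.9 m from the base axis. Payload 5.6 kg.
Tool frame: the origin (TCP) lies midway between the tips of the shut fingers; the grasp point (between the pads) lies 19 mm behind it; z points along the fingers, y is the line along which they close (so a half turn about z gives the same grasp; the last joint's range is limited). The gripper opens to 92 mm and grips with 3 to 60 N. Pads are 20 mm wide; open, the fingers measure 128 mm over their backs; the gripper's body (75 mm by 189 mm) begins 69 mm behind the grasp point.
Start: joints at [-1.159, 0.468, -0.012, 1.603, 0.006, 1.071, -0.056], TCP at [0.286, 0.584, 0.215] pointing down, gripper open.
Joint ranges: [-2.53, 2.53], [-0.31, 2.02], [-1.57, 1.55], [0.28, 2.44], [-1.29, 4.43], [0.15, 1.84], [-2.92, 2.92]. Speed limits (rad/s): [2.57, 2.57, 3.14, 3.14, 3.14, 3.14, 3.14].

INTERFACE

Orientations are given as a 3x3 rotation matrix whose columns are the frame's x, y, z axes.
In Python, from station import env, effector, solver, viewer, workorder, search_frame, tip_of gives the robot as it stands. Calls block until the motion is done:
- env.reach(position, orientation): joint-space move of the TCP to a pose.
- env.movel(position, frame=None, rate=0.15): straight line of the TCP; frame=None keeps the orientation; rate is the mean speed in m/s.
- env.goto_joints(angles): joint-space move.
- effector.release() and effector.grasp(squeeze=None): open the fingers fully, or close them until they stop; squeeze is the grip in N (None keeps the last).
- env.pause(seconds).
- solver.inverse_kinematics(position, orientation): joint angles nearest the present ones, or None.
- env.sense(): the state.
- viewer.read_camera(name): name is "side" or "top" or "wrist"; returns (picture, depth): 420x560x3 uint8, red, green, blue; 420x560 float32, m along the optical axis (not along the pixel's ray), 0 where there is no reading.
- viewer.camera_info(name): a dict with "intrinsics" (3x3 intrinsics, pixels), "eye" and "rotation" of the camera in the world; the wrist camera has in their place "T_tool_cam" (4x4, takes a point from camera to tool coordinates, whose origin is the TCP and whose axes are the flange's). Camera axes: x right, y up, looking along -z (the intrinsics and any distortion apply to the point x, -y, -z); pixel columns grow to the right and rows downward; lengths in m; the calibration is good to about 2 mm. The wrist camera is an equidistant fisheye: a pixel r from the principal point sees the ray r / f radians off the axis. A picture is of the moment at which its call begins: read the wrist's pose just before it. camera_info takes no time and is no camera call.
A pose or a line that the arm cannot do raises env.PlanningError and nothing moves.
- workorder.finish_job(): hands the job in; it is judged then, once.
Trained networks look in the newest picture that a camera, given by its name, has taken for a name from the list of things; names that differ only in an ending like _2 or _b are one class to them, and where a whole thing is asked for, a point or a joint stands for the part that bears it (a point fixed in the world has none). Each returns a list of dicts, best first, with "score" (0 to 1); they miss things now and then, are a little off and sometimes report something else, mostly with a low value. They report only what shows in the picture. A call takes as long as a camera call.
- search_frame(camera, name): "at" ([x, y, z] in m, in world coordinates, good to about 4 mm: the middle of the surface that is visible of it).
- tip_of(camera, name): "at" ([x, y, z] in m, in world coordinates, good to about 4 mm: a listed point, or the origin of a listed thing).
The state is a dict: "t": time; "joint_positions": joint angles; "joint_velocities": joint speeds; "tau": joint torques, N m; "ee_pos": TCP position; "tcp_rot": TCP orientation; "wrist_force": force on the tool from outside, world axes, zero at the start; "moment": the same for the moment, N m; "gripper_width": finger opening in m; "grasp_force": force on a finger pad.
Only numpy, scipy, OpenCV 4.12 (cv2) and the standard library are available. Lean on these libraries where they do the work, as an engineer would, in place of code of your own. Each camera call takes 0.05 s, during which the arm holds its last target. There are 200 camera calls.

TASK

The padded arm rest is parked at the back of the painting bench. Pull up the red T-handle of its index plunger and give it a quarter turn so that it stays out, swing the arm clockwise (seen from above) to its stop in the working place, and turn the handle back so that the plunger drops home and locks the arm. Then let the rest out by one hole: press the brass spring button flush, slide the sleeve outwards past it until the button springs up again in the next hole, and leave everything else on the bench standing where it is.

Things in the scene. Friction and masses are not known exactly. Their poses are not given: they have to be found in the camera images.
- rest: fixed grey iron foot of the arm rest, 180 x 120 x 14 mm plate and post. Origin on the bench under the vertical pivot; z up; x points along the arm in its WORKING place; parked, the arm points 45 deg anticlockwise of x (from above). A bracket at 202.5 deg from x holds the index plunger 47 mm from the pivot, over a steel plate of radius 60, top at 94 mm. Hub on the pivot: 50 mm across, top at 152 mm
- swivel (a joint): arm angle about the pivot: 0 = parked, 0.785 = working place, where the plunger can drop in; grows clockwise seen from above. End stops at -0.012 and 0.797. Turns stiffly (about 0.12 N m), stays where it is left; locked while the plunger is home
- boom_axis (a point): point on the pivot axis, 124 mm above the bench (arm's centre line); turns with the arm; x axis outwards along the arm, z up. The arm is a bright 25 mm square tube; on it slides a white 33 mm square sleeve (underside 107.5, top 140.5 mm above the bench) reaching from 83 to 285 mm from the pivot at the start
- plunger_lift (a joint): how far the index plunger is pulled up, m: 0 = home (arm locked), stop at 0.014; sprung down, 4 N at home, 8 N at the top. It must be up 0.009 or more before it can turn; turned and let go it rests at about 0.009, clear of the plate. Turned back with the arm not quite in place, it rides on the plate at about 0.007 and drops in when the arm comes right
- plunger_turn (a joint): turn of the plunger's handle, rad: 0 = key in line with its slot, free to drop; grows anticlockwise seen from above up to 1.57, where the key rests on top of the guide. End stops at both
- plunger_grip (a point): centre of the red T-handle's bar, 48 long, 14 wide, 16 mm high, 166 mm above the bench when home; x axis along the bar (at home it points straight away from the pivot), z up. Below the bar a round stem 15 mm thick, 19 mm long. The hub's side is 22 mm from the plunger's axis
- button (a joint): how far the brass spring button is pressed in, m: 0 = up; 0.005 = dome flush with the sleeve's top; 0.007 = wholly under the sleeve wall; stop at 0.0095. Sprung up, 1.2 N at 0, 2.7 N when flush. Pressed flush it still stands 2 mm in the hole, but the hole's edge rides over the round dome when the sleeve is pushed with about 8 N
- button_top (a point): top of the brass button's dome (12 mm across), 5 mm proud of the sleeve's top when up. The button sits in the inner tube 160 mm from the pivot; it turns with the arm and does not move with the sleeve
- sleeve (a joint): how far the sleeve with its pad is slid outwards along the arm from the starting hole, m. The button catches at 0 (start), 0.030 (the next hole outwards) and 0.060; end stops just beyond these; holes 13.5 mm across, 0.75 mm play each way. About 2 N to slide when free
- sleeve_ledge (a point): foot of the upright inner face of the black saddle under the pad, mid-width on the sleeve's top, 13 mm outwards of the starting hole's centre; moves with the sleeve; x axis outwards, z up. The face is 40 wide, 14 mm high: a finger pressing the button can push outwards against it at once. 16 mm beyond it starts the purple pad, 96 x 84 mm, top 32 mm above the sleeve's top
- ink_bottle: loose tall black bottle with a white cap, 50 mm across, 175 mm high, origin at the centre of its base. It stands near the back side of the parked arm, towards the pivot or farther out
- paint_jar: loose low white jar with orange lid, 58 mm across, 64 mm high, origin at the centre of its base. It stands near the back side of the parked arm, in the other place
- paint_tub: loose low blue tub, 70 mm across, 50 mm high, origin at the centre of its base, under the arm's path
- tiger_a: loose white paper tiger 62 x 38 x 73 mm, origin under its middle, under the arm's path
- tiger_b: loose white paper tiger 62 x 38 x 73 mm, origin under its middle, off to the right
- brush_pot: loose blue pot 68 mm across and 95 mm high with brushes up to 165 mm high, origin at the centre of its base, on the robot's side of the arm rest
- paint_wheel: loose aluminium turntable 120 mm across with a red round doll on it, 128 mm high in all, origin at the centre of its base, beyond the end of the arm's working place

How it is judged:
By the outcome, as a careful person would: the job done as asked, in the order asked, and still so for the second after the job is handed in, with the robot touching nothing.
It also fails if it takes over 72 s, if anything falls off the work surface, if the arm or the gripper's body presses on something with over 40 N, if the wrist force passes 120 N, or if a joint passes its speed limit or range.

## Working session

There is one attempt and no reset: what is moved stays moved. The work goes in short steps, each a Python script; the robot and the scene stay as the last script left them, time stands still between calls to the robot, and variables do not carry over. Pictures are saved under pics/ and viewed, at most 10 in all, crops included, and the job is handed in when it is done.

```bash
ls; mkdir -p pics; python3 - <<'E'
from station import *
import cv2, numpy as np
s=env.sense(); print(s['t'],s['ee_pos'],s['tcp_rot'],s['gripper_width'])
for c in ['top','side']:
    p,d=viewer.read_camera(c); cv2.imwrite(f'pics/{c}0.png',p[:,:,::-1])
    print(c,viewer.camera_info(c))
    for n in ['rest','boom_axis','plunger_grip','button_top','sleeve_ledge','ink_bottle','paint_jar','paint_tub','tiger_a','brush_pot','paint_wheel']:
        print(n,[(np.round(r['at'],3).tolist(),round(r['score'],2)) for r in tip_of(c,n)[:2]])
print(env.sense()['t'])
E
```

```text
pics
0.0 [0.28532732 0.58335594 0.21363891] [[-8.98314152e-01  4.39353167e-01 -6.92003774e-04]
 [ 4.39353699e-01  8.98312639e-01 -1.65224409e-03]
 [-1.04282937e-04 -1.78826867e-03 -9.99998396e-01]] 0.09172498689340337
top {'intrinsics': array([[497.04341604,   0.        , 288.82613203],
       [  0.        , 497.04341604, 213.23440073],
       [  0.        ,   0.        ,   1.        ]]), 'eye': array([ 0.32158172, -0.06470164,  1.27537452]), 'rotation': array([[-0.01140643,  0.98060384, -0.19566812],
       [-0.99990523, -0.01269419, -0.00532849],
       [-0.00770899,  0.19558879,  0.9806557 ]])}
rest [([0.548, 0.18, -0.0], 0.57)]
boom_axis [([0.548, 0.183, 0.121], 0.72)]
plunger_grip [([0.53, 0.227, 0.166], 0.5)]
button_top [([0.648, 0.057, 0.145], 0.44)]
sleeve_ledge [([0.725, 0.099, -0.0], 0.71), ([0.646, 0.057, 0.147], 0.66)]
ink_bottle [([0.673, 0.17, 0.004], 0.85)]
paint_jar [([0.723, 0.097, -0.0], 0.89)]
paint_tub [([0.547, 0.051, -0.003], 0.72)]
tiger_a [([0.597, -0.047, -0.002], 0.73)]
brush_pot [([0.394, 0.131, -0.002], 0.74), ([0.592, -0.046, -0.003], 0.37)]
paint_wheel [
[... 314 characters left out ...]
458754,  0.2493535 , -0.25371038],
       [-0.3555648 , -0.63285118,  0.68780307],
       [ 0.01094518,  0.73302266,  0.68011615]])}
rest [([0.546, 0.183, 0.001], 0.77)]
boom_axis [([0.546, 0.183, 0.119], 0.86)]
plunger_grip [([0.534, 0.224, 0.164], 0.8), ([0.545, 0.185, 0.002], 0.19)]
button_top [([0.644, 0.058, 0.148], 0.52)]
sleeve_ledge [([0.655, 0.047, 0.144], 0.95)]
ink_bottle [([0.673, 0.173, -0.001], 0.97), ([0.54, -0.229, -0.001], 0.54)]
paint_jar [([0.721, 0.102, 0.001], 0.89)]
paint_tub [([0.552, 0.045, 0.002], 0.57)]
tiger_a [([0.594, -0.052, 0.001], 0.91), ([0.531, -0.446, 0.002], 0.89)]
brush_pot [([0.395, 0.128, -0.004], 0.96)]
paint_wheel [([0.542, -0.232, -0.002], 0.87)]
1.2
```

View pics/top0.png

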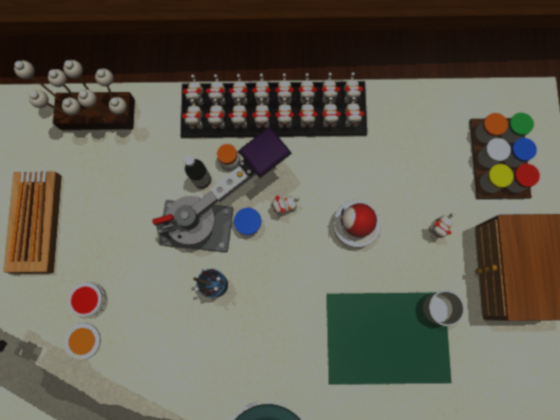

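View pics/side0.png

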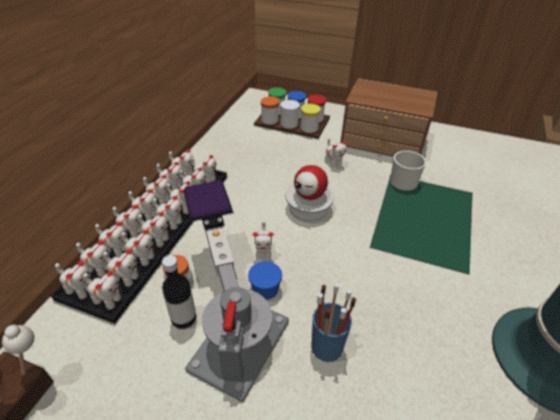

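The top view shows the pivot at about (187,215), the arm pointing up and right to the pad at (265,152), and the red handle at (163,219). The bottle (197,172) and jar (228,155) stand behind the arm. The side view agrees, and the fix is consistent: pivot ≈ (0.547, 0.182), working direction ≈ -97°. Next I'll hover over the handle and refine.

```bash
cat > h.py <<'E'
from station import *
import numpy as np, cv2
def R(deg):
    a=np.radians(deg); y=np.array([np.cos(a),np.sin(a),0]); z=np.array([0,0,-1.]); return np.column_stack([np.cross(y,z),y,z])
def st(m=''):
    s=env.sense(); print(m,'t',round(s['t'],2),'p',np.round(s['ee_pos'],4),'F',np.round(s['wrist_force'],1),'M',np.round(s['moment'],2),'w',round(s['gripper_width'],4),'g',round(s['grasp_force'],1)); return s
def tips(c,names):
    viewer.read_camera(c)
    for n in names: print(c,n,[(np.round(r['at'],4).tolist(),round(r['score'],2)) for r in tip_of(c,n)[:2]])
E
python3 - <<'E'
from h import *
env.reach([0.545,0.215,0.30],R(15.8)); st()
p,d=viewer.read_camera('wrist'); cv2.imwrite('pics/w1.png',p[:,:,::-1])
tips('wrist',['plunger_grip','boom_axis','button_top','sleeve_ledge','rest','ink_bottle','paint_jar'])
for a in (15.8,105.8):
    print(np.round(solver.inverse_kinematics([0.534,0.226,0.165],R(a)),2))
for a in (-6.7,): print(np.round(solver.inverse_kinematics([0.53,0.0,0.14],R(a)),2))
E
```

```text
t 2.88 p [0.5442 0.2169 0.2995] F [-0.4  0.6 -0.2] M [-0.04  0.06 -0.05] w 0.0919 g 0.0
wrist plunger_grip [([0.5323, 0.2285, 0.1631], 0.93)]
wrist boom_axis [([0.5414, 0.1824, 0.1203], 0.56)]
wrist button_top [([0.3955, 0.1244, 0.0023], 0.64), ([0.6462, 0.0579, 0.1472], 0.39)]
wrist sleeve_ledge [([0.7232, 0.0999, 0.006], 0.26)]
wrist rest [([0.5459, 0.1804, 0.0018], 0.58)]
wrist ink_bottle [([0.6721, 0.1726, 0.0028], 0.96), ([0.5419, 0.1794, 0.0018], 0.73)]
wrist paint_jar [([0.7254, 0.1002, -0.0003], 0.84)]
[-0.69  0.41  0.29  1.84 -0.14  0.91 -0.05]
[-0.49  0.4   0.04  1.83 -0.02  0.91  1.41]
[-0.43  0.38  0.45  1.99 -0.22  0.82  0.02]
```

View pics/w1.png

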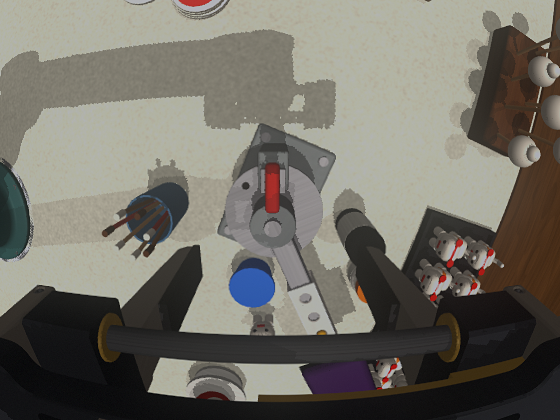

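The wrist view shows the red bar at (272,190), running vertically in the picture and so square to the fingers. The hub is at (272,230) and the bottle at (355,230), clear of the fingers. I'll measure the bar by its colour, then grip, lift and turn it.

```bash
cat >> h.py <<'E'
def redbar():
    s=env.sense(); p,d=viewer.read_camera('wrist'); ci=viewer.camera_info('wrist'); K=ci['intrinsics']; T=ci['T_tool_cam']
    q=p.astype(int); m=(q[:,:,0]>110)&(q[:,:,1]<60)&(q[:,:,2]<60)&(d>0)
    v,u=np.nonzero(m); x=(u-K[0,2])/K[0,0]; y=(v-K[1,2])/K[1,1]; th=np.hypot(x,y); k=np.sin(th)/np.maximum(th,1e-9)
    ray=np.stack([x*k,-y*k,-np.cos(th)],1); P=ray*(d[v,u]/np.cos(th))[:,None]
    P=P@T[:3,:3].T+T[:3,3]; P=P@s['tcp_rot'].T+s['ee_pos']
    P=P[(np.hypot(*(P[:,:2]-[0.534,0.227]).T)<0.04)&(P[:,2]>0.13)]
    top=P[P[:,2]>np.percentile(P[:,2],90)-0.004]
    (c,wh,a)=cv2.minAreaRect(top[:,:2].astype(np.float32)*1000)
    print('bar top n',len(top),'mean',np.round(top.mean(0),4),'rect',np.round(c,1),np.round(wh,1),round(a,1)); return c,wh,a,top[:,2].mean()
E
python3 - <<'E'
from h import *
redbar()
E
```

```text
bar top n 531 mean [0.5361 0.2267 0.1729] rect [535.6 228. ] [11.5 44.8] 15.6
```

```bash
python3 - <<'E'
from h import *
c=[0.535,0.2275]
env.movel([*c,0.20],R(15.7),rate=0.2)
env.movel([*c,0.153],rate=0.1); st('down')
effector.grasp(25); st('grip')
env.movel([*c,0.1655],rate=0.06); s=st('up')
E
```

```text
down t 4.66 p [0.5355 0.2276 0.1535] F [-0.3  0.6  0.6] M [-0.04  0.02  0.07] w 0.0918 g 0.0
grip t 5.82 p [0.5346 0.2274 0.1529] F [-1.7 -0.4  1.5] M [-0.1   0.36  0.06] w 0.0135 g 25.0
up t 6.17 p [0.5345 0.2274 0.1651] F [ 0.6 -0.2 -8.9] M [ 0.06 -0.05  0.05] w 0.014 g 25.0
```

```bash
python3 - <<'E'
from h import *
c=[0.5347,0.2274,0.1655]
for a in (45,75,105.7):
    env.movel(c,R(a),rate=0.15); st(a)
env.movel([c[0],c[1],0.162],rate=0.06); st('lower')
effector.release(); st('rel')
env.movel([c[0],c[1],0.25],rate=0.25)
redbar(); tips('wrist',['plunger_grip','boom_axis'])
E
```

```text
45 t 6.83 p [0.5347 0.2274 0.1652] F [ 1.1  1.1 -7.9] M [ 0.28 -0.35 -0.  ] w 0.0142 g 25.0
75 t 7.51 p [0.5348 0.2276 0.1655] F [ 0.9  2.2 -8.3] M [ 0.47 -0.3  -0.01] w 0.0139 g 25.0
105.7 t 8.19 p [0.5348 0.2278 0.1656] F [ 1.3  2.8 -8.5] M [ 0.74 -0.3   0.01] w 0.0138 g 25.0
lower t 8.44 p [0.5348 0.2278 0.162 ] F [ 1.7  3.  -7. ] M [ 0.87 -0.32 -0.  ] w 0.0137 g 25.0
rel t 9.65 p [0.5347 0.2274 0.162 ] F [0.4 0.6 0.2] M [ 0.03 -0.02 -0.01] w 0.0919 g 0.0
bar top n 517 mean [0.5372 0.2276 0.1828] rect [533.6 221.3] [54.7 26. ] 49.3
wrist plunger_grip [([0.5306, 0.2292, 0.1754], 0.61)]
wrist boom_axis [([0.5406, 0.1818, 0.1183], 0.8)]
```

```bash
cat >> h.py <<'E'
PIV=np.array([0.5474,0.1822]); W=-96.8
def loc(r,n,phi):  # phi swivel rad; n anticlockwise side
    a=np.radians(W+45)-phi; u=np.array([np.cos(a),np.sin(a)]); v=np.array([-u[1],u[0]]); return PIV+r*u+n*v, R(np.degrees(a)+90)
E
python3 - <<'E'
from h import *
p,o=loc(.15,.046,0)
env.movel([0.55,0.2,0.26],rate=0.3); effector.grasp(20)
env.reach([*p,0.25],o); env.movel([*p,0.115],rate=0.15); st('in')
p,o=loc(.15,.037,0); env.movel([*p,0.115],rate=0.06); st('near')
for phi in (0.1,0.25,0.4,0.55,0.7,0.74):
    p,o=loc(.15,.035,phi); env.movel([*p,0.115],o,rate=0.1); st(phi)
E
```

```text
in t 13.84 p [0.6771 0.0929 0.1162] F [-0.   0.4  0.4] M [-0.02  0.02 -0.03] w 0.0006 g 0.0
near t 14.14 p [0.6693 0.0866 0.1158] F [ 0.4 -0.2  0. ] M [ 0.01 -0.01  0.02] w 0.0006 g 0.0
0.1 t 14.47 p [0.6575 0.0742 0.1153] F [0.1 0.3 0.7] M [-0.02  0.07 -0.  ] w 0.0008 g 0.0
0.25 t 14.85 p [0.6404 0.0596 0.1151] F [0.8 0.8 0.4] M [-0.01  0.07 -0.05] w 0.0002 g 0.0
0.4 t 15.23 p [0.6211 0.0473 0.1151] F [-0.8  0.3  0.6] M [-0.1   0.08  0.01] w 0.0003 g 0.0
0.55 t 15.62 p [0.6001 0.0379 0.1151] F [-0.   0.6 -0.3] M [-0.09  0.04 -0.03] w 0.0004 g 0.0
0.7 t 16.0 p [0.5779 0.0316 0.1151] F [ 0.3 -0.1 -0.1] M [ 0.01  0.08 -0.08] w 0.0005 g 0.0
0.74 t 16.25 p [0.5717 0.0303 0.115 ] F [-0.2 -0.2 -0.1] M [-0.06  0.07 -0.04] w 0.0004 g 0.0
```

```bash
python3 - <<'E'
from h import *
tips('top',['button_top','sleeve_ledge']); p,d=viewer.read_camera('top'); cv2.imwrite('pics/t2.png',cv2.resize(p[100:320,120:400,::-1],None,fx=2.5,fy=2.5))
for k in range(30):
    phi=0.745+0.005*k
    p,o=loc(.15,.035,phi); env.movel([*p,0.115],o,rate=0.05)
    s=env.sense()
    if s['wrist_force'][0]>5: break
print(phi); st()
tips('top',['button_top','sleeve_ledge'])
E
```

```text
top button_top []
top sleeve_ledge [([0.5245, 0.0111, 0.1403], 0.65)]
0.83
 t 20.95 p [0.5589 0.0285 0.1153] F [ 5.4  0.1 -2.6] M [-0.03 -1.1   0.04] w 0.0007 g 2.5
top button_top [([0.547, 0.1832, 0.1235], 0.47)]
top sleeve_ledge [([0.5231, 0.0125, 0.1402], 0.66)]
```

View pics/t2.png

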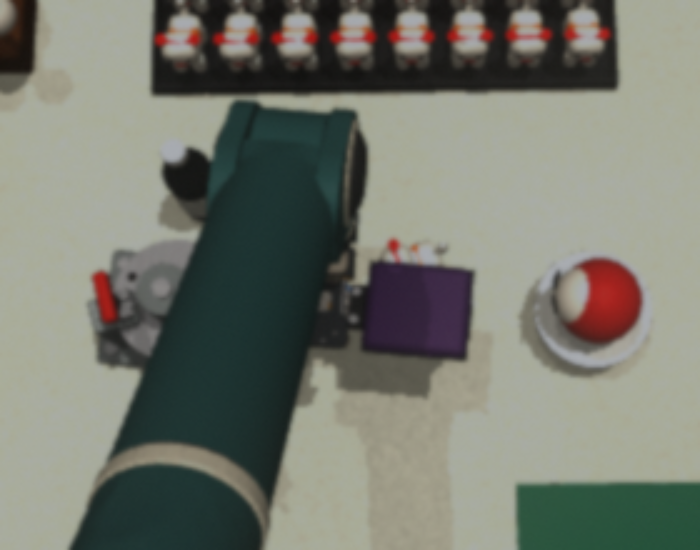

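The arm has reached its stop: the pad is at (418,310) in the crop, short of the doll wheel at (595,310), and the push force jumped to 5.4 N. Now I'll turn the handle back.

```bash
python3 - <<'E'
from h import *
p,o=loc(.15,.055,0.83); env.movel([*p,0.115],rate=0.1); env.movel([*p,0.25],rate=0.3)
c=[0.5347,0.2274]
effector.release()
env.reach([*c,0.24],R(105.7)); env.movel([*c,0.162],rate=0.12); st('down')
effector.grasp(25); st('grip')
env.movel([*c,0.1655],rate=0.05)
for a in (75,45,15.7):
    env.movel([*c,0.1655],R(a),rate=0.15); st(a)
env.movel([*c,0.1605],rate=0.05); st('low')
env.movel([*c,0.155],rate=0.05); st('low2')
E
```

```text
down t 25.57 p [0.5352 0.2275 0.1626] F [1.5 0.6 0.2] M [ 0.13  0.   -0.04] w 0.0918 g 0.0
grip t 26.73 p [0.5347 0.2279 0.162 ] F [ 0.5  1.6 -0.7] M [ 0.24 -0.02  0.01] w 0.014 g 25.0
75 t 27.67 p [0.5345 0.2276 0.1651] F [ 1.3  2.8 -8.9] M [ 0.72 -0.47 -0.04] w 0.0138 g 25.0
45 t 28.34 p [0.5345 0.2274 0.1654] F [ 0.8  3.2 -8. ] M [ 0.67 -0.36  0.02] w 0.014 g 25.0
15.7 t 29.0 p [0.5344 0.2274 0.1654] F [ 0.3  2.3 -7.9] M [ 0.56 -0.17 -0.  ] w 0.0136 g 25.0
low t 29.25 p [0.5345 0.2274 0.1602] F [-0.6  2.7 -6.6] M [0.53 0.03 0.  ] w 0.0139 g 25.0
low2 t 29.51 p [0.5346 0.2274 0.1548] F [-0.6  2.7 -6. ] M [0.5  0.24 0.04] w 0.014 g 25.0
```

```bash
python3 - <<'E'
from h import *
c=[0.5347,0.2274]
env.movel([*c,0.153],rate=0.05); st('home')
effector.release(); env.movel([*c,0.25],rate=0.25)
redbar(); tips('wrist',['plunger_grip'])
env.movel([0.5474,0.15,0.28],rate=0.3); effector.grasp(20)
p,o=loc(.12,.0,0.785); env.reach([*p,0.26],o); st()
s=env.sense(); P,d=viewer.read_camera('wrist'); cv2.imwrite('pics/w3.png',P[:,:,::-1])
tips('wrist',['button_top','sleeve_ledge','boom_axis']); tips('side',['button_top','sleeve_ledge','boom_axis'])
print(loc(.16,0,.785)[0],loc(.173,0,.785)[0])
E
```

```text
home t 29.76 p [0.5346 0.2274 0.1532] F [-2.1  2.3 -1.1] M [0.4  0.54 0.01] w 0.0142 g 25.0
bar top n 699 mean [0.5361 0.2268 0.1728] rect [536.  227.6] [11.9 43.3] 14.8
wrist plunger_grip [([0.53, 0.2285, 0.1672], 0.75)]
 t 33.89 p [0.5331 0.0622 0.2601] F [-0.2  1.4  0.6] M [-0.02 -0.   -0.03] w 0.0006 g 0.0
wrist button_top [([0.5231, 0.0254, 0.1477], 0.51)]
wrist sleeve_ledge [([0.5232, 0.0092, 0.1452], 0.88), ([0.5302, 0.2253, 0.1674], 0.66)]
wrist boom_axis [([0.5422, 0.184, 0.1238], 0.67), ([0.7267, 0.1, -0.0026], 0.41)]
side button_top [([0.5261, 0.0233, 0.1445], 0.58)]
side sleeve_ledge [([0.5308, 0.0035, 0.1438], 0.56)]
side boom_axis [([0.5444, 0.183, 0.1195], 0.63), ([0.5458, 0.1837, 0.0008], 0.44)]
[0.52851862 0.02331799] [0.52698451 0.01040882]
```

View pics/w3.png

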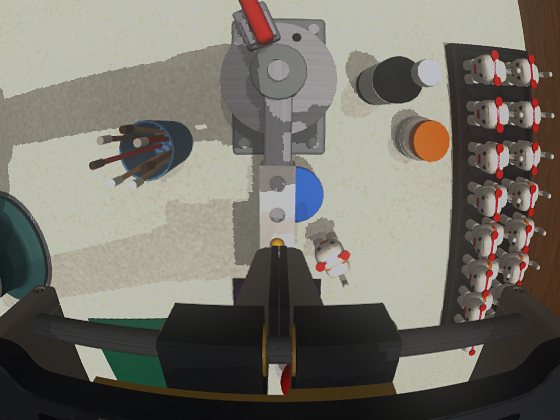

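Handle is home again (bar top 0.173, original direction). In the wrist view the brass button is at (277,243), in line with the shut fingers. Now press it until the finger rests on the sleeve.

```bash
python3 - <<'E'
from h import *
p,o=loc(.160,0,0.785)
env.movel([*p,0.165],o,rate=0.2); env.movel([*p,0.149],rate=0.06); s0=st('above'); f0=s0['wrist_force'][2]
z=0.149
while z>0.1365:
    z-=0.001; env.movel([*p,z],rate=0.03); s=env.sense(); f=s['wrist_force'][2]-f0
    print(round(z,4),round(s['ee_pos'][2],4),round(f,1))
    if f>5.5: break
st('pressed')
E
```

```text
above t 35.42 p [0.5284 0.0235 0.1488] F [-0.3  0.   0.2] M [-0.07  0.07  0.02] w 0.0007 g 0.0
0.148 0.1481 -0.0
0.147 0.147 0.1
0.146 0.1459 -1.2
0.145 0.1451 0.7
0.144 0.144 0.8
0.143 0.143 1.1
0.142 0.142 1.6
0.141 0.141 2.1
0.14 0.1408 5.9
pressed t 37.67 p [0.5295 0.0232 0.1408] F [-0.4  0.   6.2] M [-0.    0.07  0.01] w 0.0002 g 3.3
```

```bash
python3 - <<'E'
from h import *
u=loc(1,0,0.785)[0]-PIV
def go(r,z,rate):
    p,o=loc(r,0,0.785); env.movel([*p,z],o,rate=rate); s=env.sense()
    a=(s['ee_pos'][:2]-PIV)@u; f=-s['wrist_force'][:2]@u; print(round(r,4),round(a,4),'ax',round(f,1),'Fz',round(s['wrist_force'][2],1),round(s['ee_pos'][2],4)); return f
r=.160
while r<.1875:
    r+=.002
    if go(r,.140,.04)>25: print('STOP'); break
st()
E
```

```text
0.162 0.1611 ax 2.2 Fz 6.2 0.1408
0.164 0.1626 ax 2.4 Fz 6.1 0.1408
0.166 0.1645 ax 3.3 Fz 5.6 0.1408
0.168 0.1661 ax 4.0 Fz 6.8 0.1408
0.17 0.1681 ax 4.1 Fz 5.3 0.1408
0.172 0.171 ax 2.0 Fz 5.2 0.1408
0.174 0.1731 ax 2.4 Fz 6.7 0.1408
0.176 0.1749 ax 2.5 Fz 6.0 0.1408
0.178 0.177 ax 2.8 Fz 7.1 0.1408
0.18 0.179 ax 2.1 Fz 6.0 0.1408
0.182 0.1811 ax 1.9 Fz 7.2 0.1408
0.184 0.183 ax 1.9 Fz 7.3 0.1408
0.186 0.1851 ax 1.3 Fz 6.1 0.1408
0.188 0.1877 ax 0.2 Fz 6.0 0.1408
 t 41.17 p [ 0.5261 -0.0043  0.1408] F [-1.   0.3  6. ] M [0.06 0.11 0.01] w 0.0004 g 3.4
```

```bash
python3 - <<'E'
from h import *
u=loc(1,0,0.785)[0]-PIV
tips('side',['button_top','sleeve_ledge'])
p,d=viewer.read_camera('side'); cv2.imwrite('pics/s4.png',cv2.resize(p[130:360,140:370,::-1],None,fx=2.6,fy=2.6,interpolation=cv2.INTER_CUBIC))
E
```

```text
side button_top []
side sleeve_ledge [([0.5246, -0.0152, 0.1443], 0.82)]
```

View pics/s4.png

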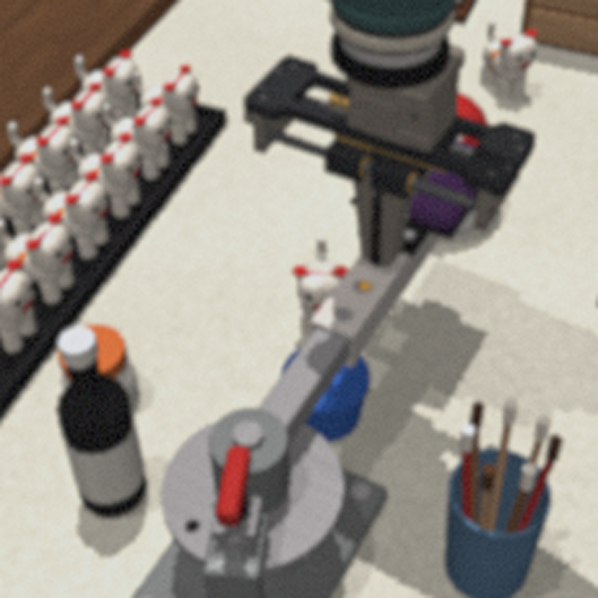

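The sleeve has moved out: the button is coming into the next hole, at (364,287) in the crop, and the ledge is at about 26 mm. I'll creep on until it catches.

```bash
python3 - <<'E'
from h import *
u=loc(1,0,0.785)[0]-PIV
r=.188
while r<.1985:
    r+=.0005
    p,o=loc(r,0,0.785); env.movel([*p,.1405],o,rate=.02); s=env.sense()
    f=-s['wrist_force'][:2]@u; print(round(r,4),round((s['ee_pos'][:2]-PIV)@u,4),round(f,1),round(s['wrist_force'][2],1))
    if f>6: break
tips('side',['button_top','sleeve_ledge'])
E
```

```text
0.1885 0.1882 1.6 4.8
0.189 0.1889 1.1 5.1
0.1895 0.1895 0.8 5.5
0.19 0.1901 1.3 5.3
0.1905 0.1907 0.9 5.4
0.191 0.1914 1.2 4.5
0.1915 0.1916 0.7 5.6
0.192 0.1919 1.6 5.0
0.1925 0.1922 2.0 5.7
0.193 0.1926 2.0 4.5
0.1935 0.1931 1.4 5.4
0.194 0.1936 1.7 4.9
0.1945 0.1937 3.0 4.6
0.195 0.1939 3.1 5.2
0.1955 0.1941 5.5 4.7
0.196 0.1942 5.5 4.9
0.1965 0.1944 6.2 5.8
side button_top [([0.5259, 0.0236, 0.1478], 0.39)]
side sleeve_ledge [([0.5237, -0.0204, 0.1444], 0.84)]
```

Blocked at r ≈ 0.194, and the button is detected standing proud at z ≈ 0.147. I'll back off, lift away and check.

```bash
python3 - <<'E'
from h import *
p,o=loc(.1925,0,0.785); env.movel([*p,.1425],o,rate=.03)
env.movel([*p,.26],rate=.2)
p,o=loc(.10,0,0.785); env.movel([*p,.27],o,rate=.25); st()
P,d=viewer.read_camera('wrist'); cv2.imwrite('pics/w5.png',cv2.resize(P[100:400,150:450,::-1],None,fx=2,fy=2))
tips('wrist',['button_top','sleeve_ledge','plunger_grip'])
tips('side',['button_top','sleeve_ledge','ink_bottle','paint_jar','paint_tub','tiger_a','brush_pot','paint_wheel'])
E
```

```text
t 47.34 p [0.5349 0.0831 0.2685] F [ 0.3 -0.3  0.2] M [-0.06  0.13 -0.  ] w 0.0003 g 0.0
wrist button_top [([0.5914, -0.0451, -0.0036], 0.74)]
wrist sleeve_ledge []
wrist plunger_grip [([0.5331, 0.2303, 0.1666], 0.74)]
side button_top [([0.5266, 0.024, 0.1443], 0.39)]
side sleeve_ledge [([0.5234, -0.0228, 0.1416], 0.66), ([0.3979, 0.1267, -0.0011], 0.33)]
side ink_bottle [([0.6736, 0.1697, -0.0014], 0.84)]
side paint_jar [([0.7226, 0.0993, 0.0009], 0.6)]
side paint_tub [([0.5487, 0.0453, 0.0003], 0.72), ([0.5205, -0.021, 0.143], 0.35)]
side tiger_a [([0.594, -0.0515, 0.0022], 0.74), ([0.5225, -0.02, 0.1427], 0.72)]
side brush_pot [([0.3949, 0.1308, -0.0024], 0.71), ([0.7228, 0.0994, 0.0003], 0.3)]
side paint_wheel [([0.5412, -0.228, -0.0009], 0.73)]
```

View pics/w5.png

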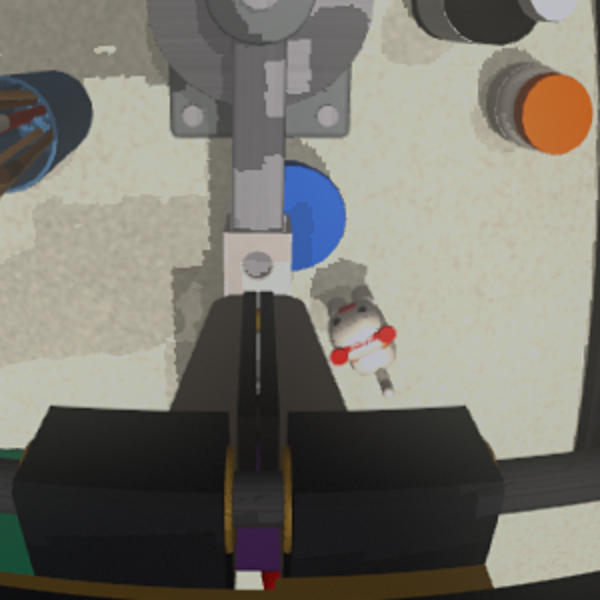

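The fingers hide the button here, at about (258,320). The sleeve's inner hole is at (258,265), and the other things on the bench stand as before. I'll move aside for a clear look.

```bash
python3 - <<'E'
from h import *
env.movel([0.545,0.20,0.30],rate=.3); st()
P,d=viewer.read_camera('wrist')
p,d=viewer.read_camera('side'); ci=viewer.camera_info('side'); K=ci['intrinsics'];Rc=ci['rotation'];e=ci['eye']
v,u=np.mgrid[:420,:560]; c=np.stack([(u-K[0,2])/K[0,0]*d,-(v-K[1,2])/K[1,1]*d,-d],-1); X=c@Rc.T+e
U=loc(1,0,.785)[0]-PIV; rel=X[...,:2]-PIV; a=rel@U; n=rel@np.array([-U[1],U[0]])
for r0 in np.arange(.10,.215,.004):
    m=(a>=r0)&(a<r0+.004)&(abs(n)<.007)&(X[...,2]>.1)&(d>0)
    if m.any(): print(round(r0+.002,3),m.sum(),np.round(np.percentile(X[...,2][m],[50,95]),4),p[m].mean(0).round())
i=Rc.T@(np.array([0.5285,0.0233,.142])-e); x=int(K[0,2]-K[0,0]*i[0]/i[2]); y=int(K[1,2]+K[1,1]*i[1]/i[2]); print(x,y)
cv2.imwrite('pics/s6.png',cv2.resize(p[y-50:y+50,x-50:x+50,::-1],None,fx=6,fy=6,interpolation=cv2.INTER_CUBIC))
E
```

```text
t 48.59 p [0.5448 0.2007 0.2998] F [ 0.4 -0.5 -0.2] M [-0.09  0.08 -0.01] w 0.0007 g 0.0
0.102 12 [0.1355 0.1362] [173. 170. 172.]
0.106 14 [0.1354 0.1374] [175. 171. 173.]
0.11 12 [0.1353 0.1372] [168. 164. 166.]
0.114 23 [0.138  0.1412] [177. 172. 168.]
0.118 11 [0.1394 0.14  ] [226. 222. 217.]
0.122 10 [0.1394 0.1403] [224. 220. 215.]
0.126 6 [0.1371 0.1393] [205. 199. 194.]
0.13 15 [0.1358 0.1385] [185. 179. 177.]
0.134 15 [0.136 0.14 ] [171. 166. 164.]
0.138 18 [0.1391 0.1412] [201. 195. 190.]
0.142 12 [0.1389 0.1405] [226. 221. 215.]
0.146 11 [0.139  0.1399] [226. 221. 216.]
0.15 11 [0.1396 0.1408] [223. 216. 209.]
0.154 19 [0.1401 0.1435] [206. 183. 150.]
0.158 12 [0.1418 0.1455] [207. 176. 114.]
0.162 5 [0.1422 0.1429] [213. 187. 143.]
0.166 10 [0.1394 0.1403] [208. 194. 174.]
0.17 12 [0.1393 0.1403] [224. 219. 213.]
0.174 10 [0.14   0.1415] [226. 221. 216.]
0.178 12 [0.1395 0.1408] [226. 221. 216.]
0.182 8 [0.1393 0.1401] [220. 215. 208.]
0.186 3 [0.1357 0.1387] [203. 197. 192.]
0.19 9 [0.1358 0.1389] [190. 184. 181.]
0.194 17 [0.1354 0.1396] [172. 167. 165.]
0.198 15 [0.1389 0.1403] [192. 185. 179.]
0.202 37 [0.1451 0.1531] [86. 82. 80.]
0.206 15 [0.1528 0.1548] [38. 37. 38.]
0.21 9 [0.1532 0.1543] [47. 47. 47.]
0.214 9 [0.1537 0.1546] [41. 40. 42.]
280 236
```

View pics/s6.png

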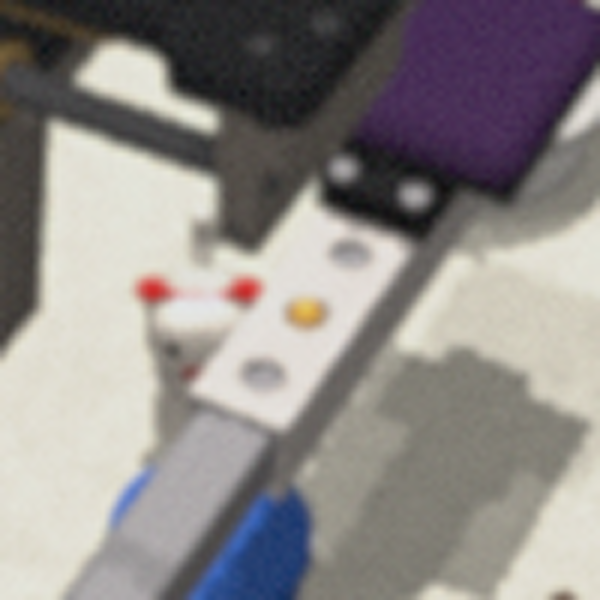

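The brass dome, at (307,312) in the crop, stands 5 mm proud (0.1455 m) in the middle one of three holes. The starting hole is now empty at r ≈ 0.19 and the ledge is at 0.203, so the sleeve is out by exactly one hole.

```bash
python3 - <<'E'
from h import *
print(workorder.finish_job())
E
```

```text
the job is handed in; nothing more can be done
None
```

The arm rest is in its working place with the plunger home, and the sleeve is out by one hole with the button up. The bench items I re-checked stand where they were (`tiger_b` and the uncatalogued pieces were not re-measured), and I handed the job in at about 49 s.

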